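# Shut the turbidity meter's light shield and take the reading

## Robot

A 6-joint arm with a two-finger parallel gripper is mounted at the origin on a cart in front of the work surface, level with it; the furniture and walls round the work are solid. World frame = base frame: x ahead of the robot, y to its left, z up, the work surface at z = 0. Lengths are in m, angles in rad, forces in N, time in s.
With the tool pointing down it reaches from about 0.35 to 0.775 m from the base axis. Payload 5.5 kg.
Tool frame: the origin (TCP) lies between the finger pads; the fingertips stand 8 mm ahead of it and the grasp point (between the pads) lies 11 mm behind it; z points along the fingers, y is the line along which they close (so a half turn about z gives the same grasp; the last joint's range is limited). The gripper opens to 85 mm and grips with 20 to 120 N. Pads are 22 mm wide; open, the fingers measure 114 mm over their backs; the gripper's body (76 mm by 85 mm) begins 54 mm behind the grasp point. The pads swing forward as they close: fully open they stand 13 mm farther back than shut.
Start: joints at [-1.264, 0.313, 0.046, 1.304, 0, 1.431], TCP at [0.248, -0.519, 0.239] pointing down, gripper open.
Joint ranges: [-2.76, 2.76], [-0.86, 1.69], [-1.03, 1.26], [-2.2, 2.34], [-1.47, 1.5], [-3.14, 3.14]. Speed limits (rad/s): [2.57, 2.57, 3.14, 3.14, 3.14, 3.14].

## Interface

Orientations are given as a unit quaternion [w, x, y, z].
In Python, from workcell import env gives the robot as it stands.
- The arm moves only by the tool move_arm, never from a script. Its argument "moves" is one flat list of numbers, 5 for each row, row after row: the shift along the world's x, y, z in m, then the turn about the world's z in rad, then the finger opening in m, from 0 to 0.0854. A call has 1 to 12 rows; each row is the pose to reach, as a shift and turn from the pose commanded when the call began; what a row does not reach only later rows make up. A row lasts 1/12 s, in which the tool goes at most 41.7 mm and 7.16 degrees, less where a joint would pass 70% of its speed; a pose out of reach is approached as far as the arm can. A call with a gripper value outside its range is refused whole. The fingers move at their own pace and stop on an object; "newtons" is the grip in N (left out, the last holds). Time passes only in rows, so rows that repeat a pose let the fingers close. It gives the time, the measured TCP pose, the force, the opening and the grip force at its end, in the units of the state.
- env.get_state(): the state, without advancing time (a new reading comes with each control period).
- env.read_camera(name): name is "scene" or "top" or "wrist"; returns a dict with "pixels" (420x560x3 uint8, red, green, blue), "camera_matrix" (3x3 intrinsics, pixels), "rvec" (rotation vector, rad) and "tvec" (3), from world to camera coordinates, as OpenCV has them. Camera axes: x right, y down, z forward; pixel columns grow to the right and rows downward; lengths in m; the calibration is good to about 2 mm. A picture is of the moment at which its call begins. There is no depth.
- env.hand_in(): hands the job in; it is judged then, once.
The state is a dict: "clock": time; "joint_pos": joint angles; "qvel": joint speeds; "tau": joint torques, N m; "tcp_pos": TCP position; "orientation": TCP orientation; "wrist_force": force on the tool from outside, world axes, zero at the start; "ft_torque": the same for the moment, N m; "finger_gap": finger opening in m; "grip_force": force on a finger pad.
Only numpy, scipy, OpenCV 4.12 (cv2) and the standard library are available. Lean on these libraries where they do the work, as an engineer would, in place of code of your own. Each camera call takes 0.05 s, during which the arm holds its last target. There are 200 camera calls.

## Task

The sample vial is already in the well of the turbidity meter. Press the meter's hinged dark-blue light shield down until the catch snaps and holds it shut by itself, then press the round green read key fully down and let it come up again. Never press the read key while the shield is open, and leave the bottles, vials and glassware round the meter where they stand.

Things in the scene. Friction and masses are not known exactly. Their poses are not given: they have to be found in the camera images.
- meter: bench turbidity meter, fixed to the bench, white and grey, 190 mm deep (its x), 140 mm wide (its y), 72 mm high at its rear deck and 40 mm at its front ledge; a sloping dark display lies between them. Origin at the centre of its underside; x points from the front (keys) to the back (hinge), z up. It stands at any yaw within about 0.4 rad of facing the robot
- shield (a joint): opening of the light shield in rad: 0 shut, about 0.75 to 1.15 at the start. A light spring lifts it again if it is let go before the catch has snapped; the catch resists from about 0.12, snaps home below 0.04 and needs some 5 to 8 N at the thumb pad. The shield is a hollow dark-blue cover 86 mm long, 96 mm wide, 36 mm high, hinged along its rear edge
- shield_press (a point): top of the ridged grey thumb pad (18 x 50 mm) on the shield's top face close to its front edge, the place to press; moves with the shield. Its z axis is the outward normal of the top face, y runs along the hinge. It lies 66 mm in front of and 37 mm above the hinge axis when shut; the shield's front edge is 16 mm farther forward (-x of the point). When shut the point is 111 mm above the bench
- shield_hinge (a point): middle of the shield's hinge axis, 86 mm behind the meter's origin and 74 mm above the bench; the axis runs along the meter's y, and the point turns with the shield
- read_key (a joint): travel of the read key in m: 0 up, 0.005 fully down; it springs up by itself and takes about 5 N
- read_key_top (a point): centre of the top of the round green read key, 26 mm across, on the meter's front ledge: 76 mm in front of the meter's origin and 36 mm to its right (-y), 49 mm above the bench when up. The key moves straight down
- sample_vial: small clear vial with a white cap, 27 mm across and 58 mm tall, standing in the meter's well under the shield, its upper 26 mm above the deck; origin at the centre of its underside
- well_floor (a point): centre of the floor of the meter's well, 40 mm above the bench
- vial_blue: small clear vial with a blue cap, 27 mm across and 58 mm tall, standing to the left of the meter; origin at the centre of its underside
- vial_white: small clear vial with a white cap, 27 mm across and 58 mm tall, standing to the left of the meter; origin at the centre of its underside
- beaker: small clear beaker, 60 mm across and 61 mm tall, standing to the right of the meter; origin at the centre of its underside
- flask: clear conical flask, 97 mm across and 154 mm tall, at the right of the bench; origin at the centre of its underside
- wash_bottle: white squeeze bottle with a blue cap and bent spout, 65 x 109 x 181 mm, at the right rear; origin at the centre of its underside
- buffer_4: white-capped clear bottle with a red label band, 49 mm across and 100 mm tall, in the back row; origin at the centre of its underside
- buffer_7: white-capped clear bottle with a green label band, 49 mm across and 100 mm tall, in the back row; origin at the centre of its underside
- buffer_10: black-capped clear bottle with a blue label band, 49 mm across and 100 mm tall, in the back row; origin at the centre of its underside

How it is judged:
By the outcome, as a careful person would: the job done as asked, in the order asked, and still so for the second after the job is handed in, with the robot touching nothing.
It also fails if it takes over 38 s, if anything falls off the work surface, if the arm or the gripper's body presses on something with over 40 N, if the wrist force passes 120 N, or if a joint passes its speed limit or range.

## Working session

There is one attempt and no reset: what is moved stays moved. The work goes in short steps, Python scripts to look and compute and a tool call to move; the robot and the scene stay as the last step left them, time stands still between calls to the robot, and variables do not carry over. Pictures are saved under pics/ and viewed, at most 10 in all, crops included, and the job is handed in when it is done.

Besides the shell and the picture viewer there is one more tool, called after ">>>" as name(argument=value, ...) on one line, values as JSON. move_arm: Moves the arm, as the interface text tells. Its arguments: {"type":"object","properties":{"moves":{"type":"array"},"newtons":{"type":"number"}},"required":["moves"]}

```bash
mkdir -p pics
cat > h.py <<'E'
import numpy as np, cv2
from workcell import env
def cam(n):
    c=env.read_camera(n); c['R']=cv2.Rodrigues(np.array(c['rvec'],float))[0]; c['t']=np.array(c['tvec'],float).reshape(3); c['K']=np.array(c['camera_matrix'],float); return c
def ray(c,uv):
    d=c['R'].T@np.linalg.solve(c['K'],[uv[0],uv[1],1.]); return -c['R'].T@c['t'],d/np.linalg.norm(d)
def plane(c,uv,z):
    o,d=ray(c,uv); return o+d*(z-o[2])/d[2]
def proj(c,p):
    q=c['K']@(c['R']@np.array(p,float)+c['t']); return q[:2]/q[2]
E
python3 - <<'E'
from h import *
a=cam('scene');b=cam('top')
cv2.imwrite('pics/a.png',a['pixels'][:,:,::-1]);cv2.imwrite('pics/b.png',b['pixels'][:,:,::-1])
for c in(a,b): print(-c['R'].T@c['t'])
print(env.get_state())
for n,c in(('scene',a),('top',b)):
    hsv=cv2.cvtColor(c['pixels'],cv2.COLOR_RGB2HSV)
    for nm,lo,hi in(('green',(40,80,40),(85,255,255)),('blue',(100,80,20),(130,255,140))):
        m=cv2.inRange(hsv,lo,hi);k,_,s,ce=cv2.connectedComponentsWithStats(m)
        for i in range(1,k):
            if s[i,4]>40: print(n,nm,s[i],ce[i], plane(c,ce[i],.049) if nm=='green' else '')
E
```

```text
[-0.14537018  0.30753288  0.4875169 ]
[ 0.32262994 -0.047699    1.39492944]
{'clock': 0.1, 'joint_pos': array([-1.26360309e+00,  3.13908682e-01,  4.50912775e-02,  1.30358848e+00,
        2.72102473e-05,  1.43121592e+00]), 'qvel': array([ 0.00080255, -0.00237585,  0.00355321, -0.00069712,  0.00099093,
       -0.00011118]), 'tau': array([ 1.31644796e-03, -4.81728709e+01,  2.99242294e+01,  1.28283072e-02,
       -1.66908085e-04,  2.45637307e-05]), 'tcp_pos': array([ 0.24830876, -0.51813673,  0.23850694]), 'orientation': array([-8.03092770e-04,  9.75152436e-01,  2.21533471e-01, -5.38093020e-05]), 'wrist_force': array([ 0.16389028, -0.25488412, -0.19696485]), 'ft_torque': array([-0.04060544, -0.01515656,  0.02371648]), 'grip_force': 0.0, 'finger_gap': 0.08529596121736958}
scene green [146 233  21   7  42] [155.92857143 237.26190476] [0.72369173 0.22278139 0.049     ]
scene green [250 277  13  10 111] [256.03603604 281.5045045 ] [0.44713571 0.08222353 0.049     ]
scene blue [524 128  36  13 288] [542.5625     133.84722222] 
scene blue [515 165  45  19 558] [538.97311828 174.54659498] 
scene blue [ 209  200   48   31 1227] [233.42216789 214.77098615] 
scene blue [ 64 214  19  16 247] [ 73.32793522 221.4291498 ] 
scene blue [173 247  15  11 101] [180.03960396 252.8019802 ] 
top green [233 263  11  11  95] [237.88421053 268.03157895] [0.45549528 0.07720002 0.049     ]
top blue [104 149  14  16  65] [112.92307692 159.12307692] 
top blue [ 217  182   48   37 1018] [241.02062868 199.58447937]
```

Run:
```python
from h import *
a=cv2.imread('pics/a.png');b=cv2.imread('pics/b.png')
cv2.imwrite('pics/a2.png',cv2.resize(a[160:320,60:300],None,fx=3.3,fy=3.3,interpolation=2))
cv2.imwrite('pics/b2.png',cv2.resize(b[130:300,130:350],None,fx=3.5,fy=3.5,interpolation=2))
```

```text
(no output)
```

View pics/a2.png

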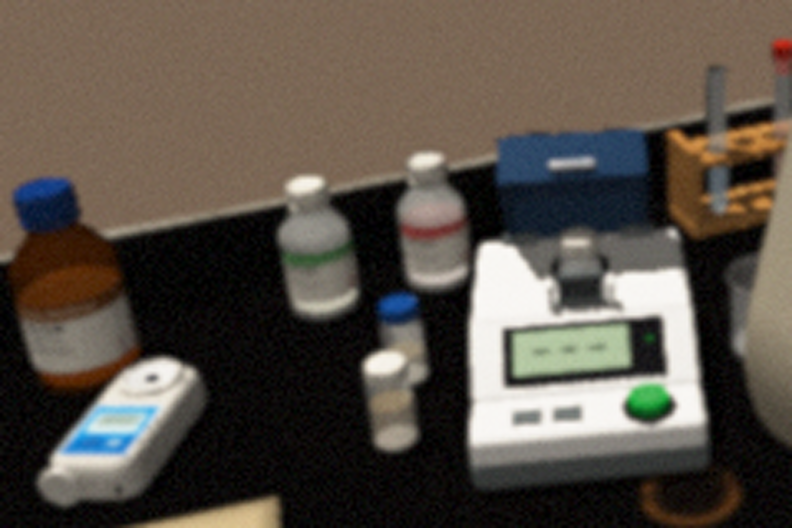

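View pics/b2.png

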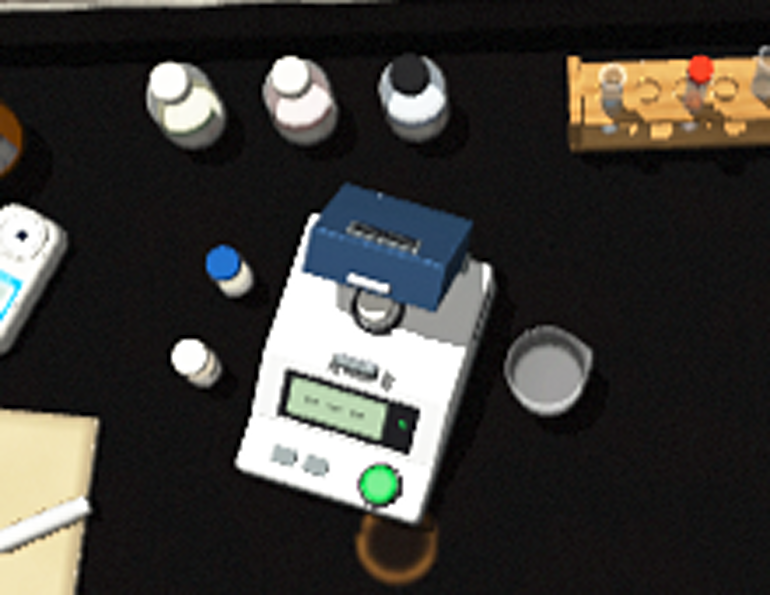

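The scene crop shows the open shield above the display, with its front face and silver latch at crop (572,163). The top crop shows the green key at (380,484), the grey pad at (385,237), and the latch at (368,283). The front ledge corners are at (237,466) and (418,520), and the deck corners at about (315,215) and (493,265).

```bash
cat > m.py <<'E'
from h import *
a=cam('scene');b=cam('top')
T=lambda u,v:(130+(u+.5)/3.5-.5,130+(v+.5)/3.5-.5); S=lambda u,v:(60+(u+.5)/3.3-.5,160+(v+.5)/3.3-.5)
fl=plane(b,T(237,466),.036);fr=plane(b,T(418,520),.036);rl=plane(b,T(315,215),.072);rr=plane(b,T(493,265),.072)
for p,q in((fr,fl),(rr,rl)): d=q-p; print('width',np.linalg.norm(d),'yaw',np.arctan2(-d[0],d[1]))
for p,q in((fl,rl),(fr,rr)): d=q-p; print('len',np.linalg.norm(d[:2]),'yaw',np.arctan2(d[1],d[0]))
key=plane(b,(237.88,268.03),.049); k2=plane(a,(256.04,281.5),.047); print('key',key,k2)
for yaw in(-.24,-.27,-.30,-.33):
    ex=np.array([np.cos(yaw),np.sin(yaw),0]);ey=np.array([-ex[1],ex[0],0])
    o=key+76*.001*ex+.036*ey; o[2]=0
    print(yaw,'o',o,'corners',[proj(b,o+x*ex+y*ey+[0,0,z]).round(1) for x,y,z in((-.095,.07,.036),(-.095,-.07,.036),(.095,.07,.072),(.095,-.07,.072))])
    H=o+.086*ex+[0,0,.074]
    pt=lambda th,x,z: H+ex*(-x*np.cos(th)+z*np.sin(th))+np.array([0,0,1])*(x*np.sin(th)+z*np.cos(th))
    best=[min(np.arange(.6,1.3,.01),key=lambda th:abs((proj(b,pt(th,.066,.037))-T(385,237))[1]))]
    th=best[0]; print(' th',th,'pad',pt(th,.066,.037),proj(b,pt(th,.066,.037)),'shut',pt(0,.066,.037))
print([np.round(T(*x),1) for x in((237,466),(418,520),(315,215),(493,265),(385,237))])
P=[c['K']@np.c_[c['R'],c['t']] for c in(a,b)]
X=cv2.triangulatePoints(P[0],P[1],np.array(S(572,163)).reshape(2,1),np.array(T(368,283)).reshape(2,1));X=X[:3,0]/X[3]; print('latch',X,proj(a,X),S(572,163),proj(b,X),T(368,283))
E
python3 m.py
```

```text
width 0.13560404144537594 yaw -0.3190838675263259
width 0.13279058083657258 yaw -0.3116713014576575
len 0.18447612194410595 yaw -0.33919355530585843
len 0.18542527955179217 yaw -0.32389659787904174
key [0.45549951 0.07721038 0.049     ] [0.44984836 0.08118332 0.047     ]
-0.24 o [0.53787849 0.09411315 0.        ] corners [array([195.3, 267.2]), array([250. , 278.8]), array([211.2, 191.5]), array([265.8, 202.7])]
 th 0.9300000000000003 pad [0.61189726 0.07599952 0.14902677] [233.54723233 197.37187861] shut [0.55730525 0.0893591  0.111     ]
-0.27 o [0.53834843 0.09163455 0.        ] corners [array([195.4, 265.9]), array([249.6, 279.2]), array([213.5, 190.7]), array([267.7, 203.5])]
 th 0.9300000000000003 pad [0.61179057 0.07130884 0.14902677] [235.54114627 197.35260203] shut [0.55762385 0.08629992 0.111     ]
-0.3 o [0.53874381 0.08914296 0.        ] corners [array([195.6, 264.6]), array([249.3, 279.5]), array([215.8, 190. ]), array([269.6, 204.4])]
 th 0.9300000000000003 pad [0.61154322 0.06662347 0.14902677] [237.53359682 197.39166053] shut [0.55785054 0.08323256 0.111     ]
-0.33 o [0.53906428 0.08664064 0.        ] corners [array([195.8, 263.3]), array([249. , 279.9]), array([218.1, 189.4]), array([271.4, 205.4])]
 th 0.9300000000000003 pad [0.61115545 0.06194762 0.14902677] [239.52292611 197.48902725] shut [0.55798513 0.08015978 0.111     ]
[array([197.4, 262.8]), array([249.1, 278.2]), array([219.6, 191.1]), array([270.5, 205.4]), array([239.6, 197.4])]
latch [0.58077289 0.07382534 0.14703976] [233.15988968 209.06418809] (232.9848484848485, 209.04545454545456) [234.70845304 210.46926238] (234.78571428571428, 210.5)
```

>>> move_arm(moves=[0.02,0.032,0.01,0.12,0,0.04,0.064,0.02,0.24,0,0.06,0.096,0.03,0.36,0,0.08,0.128,0.04,0.48,0,0.1,0.16,0.04,0.6,0,0.12,0.192,0.04,0.72,0,0.14,0.224,0.04,0.84,0,0.16,0.256,0.04,0.96,0,0.18,0.288,0.04,1.08,0,0.2,0.32,0.04,1.2,0,0.22,0.352,0.04,1.32,0,0.24,0.384,0.04,1.44,0], newtons=40)

```text
clock: 1.2
tcp_pos: [0.489, -0.1328, 0.2794]
orientation: [0.0, 0.585, 0.811, 0.0]
wrist_force: [0.5, 0.1, 0.7]
finger_gap: 0.0002
grip_force: 0.0
```

>>> move_arm(moves=[0.016,0.025,0,0.12,0,0.032,0.05,0,0.24,0,0.048,0.075,0,0.36,0,0.064,0.1,0,0.48,0,0.08,0.125,0,0.6,0,0.096,0.15,0,0.72,0,0.112,0.175,0,0.84,0,0.131,0.195,0,0.93,0,0.131,0.195,0,0.93,0,0.131,0.195,0,0.93,0])

```text
clock: 2.03
tcp_pos: [0.6197, 0.0616, 0.2782]
orientation: [-0.001, 0.161, 0.987, -0.0]
wrist_force: [-0.0, -0.3, 0.6]
finger_gap: 0.0003
grip_force: 0.0
```

Run:
```python
from h import *
s=env.get_state(); print(s)
R=cv2.Rodrigues
w=s['orientation'];print('yaw',2*np.arctan2(w[2],w[1]))
c=cam('wrist');cv2.imwrite('pics/w.png',c['pixels'][:,:,::-1])
for p in((.6112,.0627,.149),(.4545,.0775,.049)): print(proj(c,p))
print(proj(c,s['tcp_pos']-[0,0,.008]))
```

```text
{'clock': 2.0333, 'joint_pos': array([-2.97187347e-02,  4.06512396e-01,  2.75187996e-01,  1.44094071e+00,
       -8.33311170e-05,  2.93603929e-01]), 'qvel': array([-0.03153791, -0.03040507, -0.02830681,  0.00536113, -0.00799506,
        0.00630769]), 'tau': array([  1.01371564, -52.91840672,  30.66590667,  -0.174837  ,
         0.10478268,  -0.08783522]), 'tcp_pos': array([0.61974213, 0.0615876 , 0.27824388]), 'orientation': array([-7.22526971e-04,  1.60958024e-01,  9.86960979e-01, -1.37920043e-04]), 'wrist_force': array([-0.00469794, -0.25441675,  0.61370508]), 'ft_torque': array([-0.0428428 ,  0.01736238, -0.01441515]), 'grip_force': 0.0, 'finger_gap': 0.00029760773888218783}
yaw 2.818270051033406
[277.5085847  195.26422903]
[241.44192751  17.50884822]
[279.19385916 277.48424279]
```

View pics/w.png

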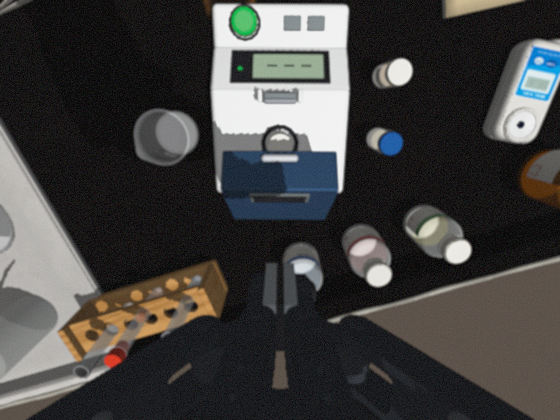

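Wrist view agrees: the pad is at (279,198) and the key at (244,21), both within a few pixels of prediction. Next I'll compute the arc.

Run:
```python
import numpy as np
yaw=-.325;e=np.array([np.cos(yaw),np.sin(yaw),0]);n=np.array([e[1]*-1,e[0],0])
o=np.array([.4545,.0775,0])+.076*e+.036*n;H=o+.086*e+[0,0,.074]
for th in list(np.linspace(.93,0,11))+[-.06]:
    p=H+e*(-.066*np.cos(th)+.037*np.sin(th))+np.array([0,0,.066*np.sin(th)+.037*np.cos(th)])
    d=.003+.005*th/.93; z=p[2]+(.011-d)*np.tan(th)
    t=p+d*e; t[2]=z+.008; print(round(th,2),(t-[.6195,.061,.2785]).round(4))
```

```text
0.93 [-0.0017 -0.0005 -0.1175]
0.84 [-0.0087  0.0018 -0.1188]
0.74 [-0.0156  0.0042 -0.1209]
0.65 [-0.0223  0.0064 -0.1236]
0.56 [-0.0288  0.0086 -0.127 ]
0.47 [-0.035   0.0107 -0.1311]
0.37 [-0.0408  0.0126 -0.1357]
0.28 [-0.0462  0.0145 -0.1409]
0.19 [-0.0512  0.0161 -0.1466]
0.09 [-0.0557  0.0177 -0.1528]
0.0 [-0.0597  0.019  -0.1595]
-0.06 [-0.062   0.0198 -0.164 ]
```

>>> move_arm(moves=[0,0,-0.025,0,0,0,0,-0.05,0,0,0,0,-0.075,0,0,0,0,-0.09,0,0,0,0,-0.1,0,0,0,0,-0.1,0,0])

```text
clock: 2.58
tcp_pos: [0.6175, 0.0594, 0.1772]
orientation: [-0.002, 0.163, 0.987, -0.0]
wrist_force: [-0.8, 0.1, -0.1]
finger_gap: -0.0002
grip_force: 0.0
```

>>> move_arm(moves=[-0.001,0,-0.01,0,0,-0.002,0,-0.018,0,0,-0.006,0.001,-0.02,0,0,-0.01,0.002,-0.021,0,0,-0.016,0.004,-0.023,0,0,-0.022,0.006,-0.026,0,0,-0.029,0.009,-0.029,0,0,-0.035,0.011,-0.033,0,0,-0.041,0.013,-0.038,0,0,-0.046,0.0145,-0.043,0,0,-0.046,0.0145,-0.043,0,0])

```text
clock: 3.5
tcp_pos: [0.5714, 0.0756, 0.135]
orientation: [-0.001, 0.161, 0.987, 0.0]
wrist_force: [-0.1, 0.0, -0.4]
finger_gap: 0.0002
grip_force: 0.4
```

Run:
```python
from h import *
i=[cam(n)['pixels'][:,:,::-1] for n in('scene','top','wrist')]
cv2.imwrite('pics/c.png',np.hstack([cv2.resize(i[0][160:320,150:310],(390,390)),cv2.resize(i[1][140:300,160:320],(390,390))]))
```

```text
(no output)
```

View pics/c.png

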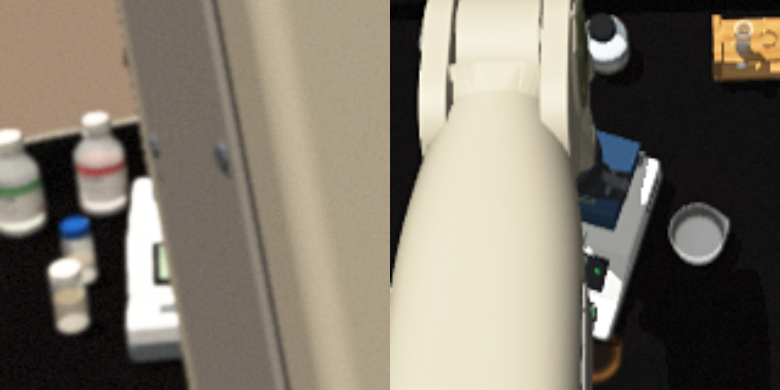

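Only the shield's right part is visible past the arm (around (615,180)). It shows the top face now, so the shield is following down. I'll carry on to the catch.

>>> move_arm(moves=[-0.0025,0.001,-0.003,0,0,-0.005,0.0015,-0.006,0,0,-0.0075,0.002,-0.009,0,0,-0.0095,0.003,-0.012,0,0,-0.0115,0.004,-0.015,0,0,-0.0115,0.004,-0.015,0,0])

```text
clock: 4.15
tcp_pos: [0.5619, 0.0788, 0.121]
orientation: [0.0, 0.162, 0.987, -0.0]
wrist_force: [0.7, -0.3, 2.4]
finger_gap: 0.0002
grip_force: 0.8
```

>>> move_arm(moves=[-0.001,0,-0.002,0,0,-0.002,0,-0.004,0,0,-0.002,0,-0.004,0,0])

```text
clock: 4.4
tcp_pos: [0.5607, 0.0791, 0.1187]
orientation: [0.001, 0.162, 0.987, 0.0]
wrist_force: [-0.5, 0.5, 8.7]
finger_gap: -0.0
grip_force: 4.8
```

>>> move_arm(moves=[0,0,-0.001,0,0,0,0,-0.002,0,0,0,0,-0.002,0,0])

```text
clock: 4.65
tcp_pos: [0.5607, 0.0791, 0.1185]
orientation: [0.002, 0.162, 0.987, 0.0]
wrist_force: [-5.2, -0.1, 21.9]
finger_gap: -0.0002
grip_force: 10.7
```

>>> move_arm(moves=[0,0,-0.001,0,0,0,0,-0.002,0,0,0,0,-0.002,0,0])

```text
clock: 4.9
tcp_pos: [0.5607, 0.0792, 0.1183]
orientation: [0.002, 0.162, 0.987, 0.001]
wrist_force: [-9.1, 0.1, 33.5]
finger_gap: -0.0001
grip_force: 16.3
```

Hard stop, with the tip at about 0.110. Lift straight up and check.

>>> move_arm(moves=[0,0,0.01,0,0,0,0,0.03,0,0,0,0,0.06,0,0,0,0,0.09,0,0,0,0,0.12,0,0,0,0,0.14,0,0,0,0,0.14,0,0])

```text
clock: 5.48
tcp_pos: [0.5616, 0.079, 0.2577]
orientation: [0.003, 0.162, 0.987, 0.001]
wrist_force: [0.9, 0.2, 0.3]
finger_gap: -0.0001
grip_force: 0.0
```

Run:
```python
from h import *
s=env.get_state(); print(s['tcp_pos'],s['wrist_force'])
c=cam('wrist');cv2.imwrite('pics/w2.png',c['pixels'][:,:,::-1])
print('pad shut',proj(c,(.558,.0805,.111)),'open',proj(c,(.611,.0627,.149)))
m=cv2.inRange(cv2.cvtColor(c['pixels'],cv2.COLOR_RGB2HSV),(40,120,60),(85,255,255));k,_,st,ce=cv2.connectedComponentsWithStats(m)
for i in range(1,k):
    if st[i,4]>40: print(st[i],ce[i],plane(c,ce[i],.049))
```

```text
[0.5616442  0.07902167 0.25774368] [0.87282994 0.20946529 0.29351138]
pad shut [279.31233253 193.64786557] open [279.47981641 269.63219101]
[232  70  26  28 562] [244.26156584  83.54626335] [0.45727237 0.07822588 0.049     ]
```

View pics/w2.png

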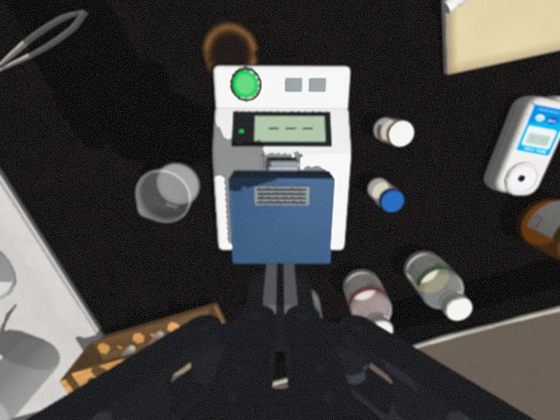

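Shield is latched: the pad is at (281,196), where (279,194) was predicted for shut. The key is at (244,84). Move above it.

>>> move_arm(moves=[-0.035,0,0,0,0,-0.07,-0.001,0,0,0,-0.1,-0.001,0,0,0,-0.106,-0.001,-0.01,0,0,-0.106,-0.001,-0.045,0,0,-0.106,-0.001,-0.08,0,0,-0.106,-0.001,-0.115,0,0,-0.106,-0.001,-0.145,0,0,-0.106,-0.001,-0.17,0,0,-0.106,-0.001,-0.185,0,0,-0.106,-0.001,-0.185,0,0,-0.106,-0.001,-0.185,0,0])

```text
clock: 6.53
tcp_pos: [0.4518, 0.0779, 0.0666]
orientation: [-0.002, 0.162, 0.987, -0.0]
wrist_force: [-1.1, 0.2, 0.4]
finger_gap: 0.0001
grip_force: 0.0
```

>>> move_arm(moves=[0,0,-0.004,0,0,0,0,-0.008,0,0,0,0,-0.012,0,0,0,0,-0.015,0,0,0,0,-0.018,0,0,0,0,-0.018,0,0])

```text
clock: 7.03
tcp_pos: [0.4549, 0.0779, 0.0519]
orientation: [0.001, 0.162, 0.987, 0.0]
wrist_force: [-2.1, 0.4, 11.7]
finger_gap: -0.0002
grip_force: 5.4
```

>>> move_arm(moves=[0,0,-0.001,0,0,0,0,-0.002,0,0,0,0,-0.002,0,0])

```text
clock: 7.28
tcp_pos: [0.455, 0.0779, 0.0516]
orientation: [0.002, 0.162, 0.987, 0.0]
wrist_force: [-8.3, -0.6, 28.9]
finger_gap: 0.0001
grip_force: 14.7
```

>>> move_arm(moves=[0,0,0.005,0,0,0,0,0.015,0,0,0,0,0.04,0,0,0,0,0.08,0,0,0,0,0.12,0,0,0,0,0.16,0,0,0,0,0.19,0,0,0,0,0.21,0,0,0,0,0.21,0,0])

```text
clock: 8.03
tcp_pos: [0.4564, 0.0779, 0.2633]
orientation: [0.004, 0.162, 0.987, 0.001]
wrist_force: [0.7, 0.1, -0.3]
finger_gap: -0.0
grip_force: 0.0
```

Run:
```python
from h import *
c=cam('wrist');s=cam('scene');t=cam('top')
cv2.imwrite('pics/w3.png',np.hstack([cv2.resize(c['pixels'],(400,300)),cv2.resize(t['pixels'],(400,300))])[:,:,::-1])
```

```text
(no output)
```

View pics/w3.png

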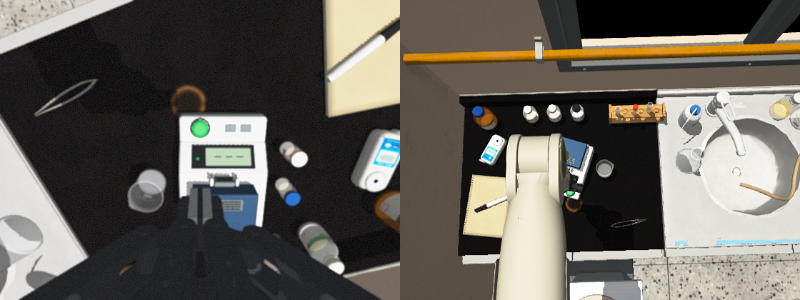

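The left (wrist) half shows the shield still shut at (235,200) and the key up at (200,128). The vials and beaker haven't moved, and nothing is in contact.

```bash
python3 -c "
from workcell import env
print(env.hand_in())"
```

```text
the job is handed in; nothing more can be done
None
```

I closed the light shield, which stayed latched after I lifted off, then pressed the read key to its stop and released it. The bottles, vials and glassware I could see stayed where they were, and I handed the job in at about 8 s with the arm clear; no verdict came back.

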